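Fit the keyed tile carrier to the lining wheel and hold it home

ROBOT

A 6-joint arm with a two-finger parallel gripper is mounted at the origin on a cart in front of the work surface, level with it; the furniture and walls round the work are solid. World frame = base frame: x ahead of the robot, y to its left, z up, the work surface at z = 0. Lengths are in mm, angles in rad, forces in N, time in s.
With the tool pointing down it reaches from about 350 to 775 mm from the base axis. Payload 7.3 kg.
Tool frame: the origin (TCP) lies at the very end of the fingers, on their centre line; the grasp point (between the pads) lies 19 mm behind it (bot.grip_point_offset is the distance from the TCP to the grasp point, in mm); z points along the fingers, y is the line along which they close (so a half turn about z gives the same grasp; the last joint's range is limited). The gripper opens to 92 mm and grips with 3 to 60 N. Pads are 19 mm wide; open, the fingers measure 130 mm over their backs; the gripper's body (75 mm by 190 mm) begins 47 mm behind the grasp point.
Start: joints at [1.137, 0.342, 1.524, -0, 1.275, -0.146], TCP at [149.003, 503.431, 226.741] pointing down, gripper open.
Joint ranges: [-2.53, 2.53], [-0.77, 2.02], [0.04, 2.7], [-1, 4.14], [0.28, 2.66], [-3.11, 3.11]. Speed limits (rad/s): [2.57, 2.57, 3.14, 3.14, 3.14, 3.14].

INTERFACE

Orientations are given as [roll, pitch, yaw] about the fixed x, y, z axes, in that order (R = Rz(yaw) Ry(pitch) Rx(roll)).
In Python, from plant import bot gives the robot as it stands. The module is installed in compiled form; this text tells all that it offers.
- The arm moves only by the shell command python3 -m jog 'ROWS' [OPENING]. ROWS is JSON, a list of rows, each a list of 6 numbers: the shift along the tool's x, y, z in mm, then the turn, a rotation vector about the tool's x, y, z in rad. In form: [[dx, dy, dz, rx, ry, rz], ...]. A call has 1 to 12 rows; each row shifts and turns the commanded pose from where the row before left it, along the tool's axes as they then stand; what a row does not reach is not made up. A row lasts 1/10 s, in which the tool goes at most 50 mm and 8.59 degrees, less where a joint would pass 70% of its speed; a pose out of reach is approached as far as the arm can. A call with a gripper value outside its range is refused whole. OPENING is the opening in per cent of the stroke, from 0 (shut) to 100 (fully open), set as the call begins (- or left out, the last holds). The fingers move at their own pace and stop on an object; the grip force is fixed at half the most. Time passes only in rows, so rows that do not move let the fingers close. It gives the time, the measured TCP pose, the force, the opening and the grip force at its end, in the units of the state.
- bot.get_obs(): the state, without advancing time (a new reading comes with each control period).
- bot.capture(name): name is "scene" or "side" or "wrist"; returns the picture (400x640x3 uint8, red, green, blue); there is no depth.
- bot.camera_model(name): a dict with "fx", "fy", "cx", "cy" (pixels), "position" and "orientation" of the camera in the world; the wrist camera has in their place "T_tool_cam" (4x4, takes a point from camera to tool coordinates, whose origin is the TCP and whose axes are the flange's). Camera axes: x right, y down, z forward; pixel columns grow to the right and rows downward; lengths in mm; the calibration is good to about 2 mm. A picture is of the moment at which its call begins: read the wrist's pose just before it. camera_model takes no time and is no camera call.
- bot.close_job(): hands the job in; it is judged then, once.
Trained networks look in the newest picture that a camera, given by its name, has taken for a name from the list of things; names that differ only in an ending like _2 or _b are one class to them, and where a whole thing is asked for, a point or a joint stands for the part that bears it (a point fixed in the world has none). Each returns a list of dicts, best first, with "p" (0 to 1); they miss things now and then, are a little off and sometimes report something else, mostly with a low value. They report only what shows in the picture. A call takes as long as a camera call. They do not tell look-alikes from the thing itself.
- bot.outline_of(target, camera): "mask" (400x640 bool, what is visible of it) and "pixel" ([column, row] in pixels, amid what is visible of it).
The state is a dict: "time": time; "joint_positions": joint angles; "dq": joint speeds; "tau": joint torques, N m; "tool_pos": TCP position; "tcp_rot": TCP orientation; "contact_force": force on the tool from outside, world axes, zero at the start; "moment": the same for the moment, N m; "grip_width": finger opening in mm; "finger_force": force on a finger pad.
Only numpy, scipy, OpenCV 4.12 (cv2) and the standard library are available. Lean on these libraries where they do the work, as an engineer would, in place of code of your own. Each camera call takes 0.05 s, during which the arm holds its last target. There are 200 camera calls.

TASK

Put the three-armed tile carrier back on the drive unit of the lining wheel: lift it out of its wooden stand, lower its shaft into the steel hub, and turn it under light pressure until the key underneath drops into the hub's keyway. Then keep pushing, against the lifting spring inside the hub, until the carrier sits fully down on the hub, and finish like that, still holding it and pressing it home: nothing else keeps it down until a colleague tightens the clamp screw. Leave the mug, the pigment jar and the stamping block where they are.

Things in the scene. Friction and masses are not known exactly. Their poses are not given: they have to be found in the camera images.
- tile_carrier: Loose aluminium tile carrier, 0.33 to 0.5 kg, standing shaft-down in the stand. Origin: centre of the underside of its round flange (60 mm diameter, z = 0 to 10 mm), which seats on the hub; z up along the shaft. Three arms 15 mm wide along +x and 135 degrees either side of it end in rubber-capped posts at radius 73 mm, top at z = 48 mm. Boss on the flange, key under the +x arm.
- boss (a point): Where to hold the carrier: centre of the boss, a block on top of the flange, 38 mm long (carrier's x) and 30 mm wide (y), from z = 10 to 44 mm above the carrier's origin; this point is at z = 28 mm. Grip its flat sides, which face the carrier's +y and -y. Axes as the carrier's.
- shaft_tip (a point): Lower end of the carrier's shaft, 46 mm below its origin, on the axis. Round shaft, 24 mm diameter, its last 5 mm tapering to 18 mm. Axes as the carrier's.
- key_foot (a point): Lower end of the key, 32 mm below the carrier's origin and 15 mm out along the carrier's +x. The key is 7 mm wide, reaches 18 mm from the axis and runs up to 4 mm below the flange. The 14 mm of shaft below it are plain and enter the hub at any angle. Axes as the carrier's.
- carrier_stand: Fixed round turned-wood stand, 100 mm diameter (116 mm at its foot), 56 mm high, origin at the centre of its underside, with a plain round hole 44 mm wide and 49 mm deep in its top, in which the carrier stands at any yaw, its flange on the stand's top.
- drive_unit: Fixed drive unit: round grey housing, 196 mm diameter, 46 mm high, control box on its -x side (out to 137 mm from the axis), origin at the bottom centre on the hub's axis. The steel hub in the middle, 64 mm diameter, ends 120 mm up. A clamp screw with knurled knob juts from the hub's side, to 57 mm from the axis, centred 27 mm below the hub's top, on the keyway's side.
- hub_face (a point): Centre of the hub's flat top, axes as the drive unit's; the carrier is home when its origin is here. Bore 27 mm wide, 55 mm deep, with one keyway 11 mm wide that reaches 20 mm from the axis, over the full depth. The keyway points along this +x give or take 0.7 rad; no reading tells where: see it or feel for it. The hub turns stiffly (0.6 N m).
- key_rest (a point): Height of the carrier's origin, 32 mm above the hub's top on its axis, while the key still rests on the hub's top beside the keyway. Turn the carrier there under 5 to 10 N; when the key is within about 0.12 rad of the keyway it drops in and the carrier can go lower.
- spring_start (a point): Point 8 mm above the hub's top, on its axis: when the carrier's origin comes down to here its shaft meets a spring pad in the bore. It pushes up with 8 N here and 14 N when home, of which the carrier's weight takes 3 to 5 N; friction in the bore can add up to 10 N. If let go, the carrier rises about 8 mm again.
- mug: Bystander: white mug, 95 mm high, 92 mm wide, origin at the centre of its underside.
- jar_verdete: Bystander: green pigment jar with a red lid, 54 mm diameter, 58 mm high, origin at the centre of its underside.
- stamp_block: Bystander: square wooden stamping block with a turned knob, 62 x 62 mm, 64 mm high, origin at the centre of its underside.
Things that resemble listed ones, but are neither listed nor needed, are in the scene too. There is more than one size of the carrier_stand; the job needs the smaller.

How it is judged (in metres and radians):
On the way, in this order (a step that is already met when the one before it is completed fails the run):
1. the carrier is lifted clear out of its stand (z of tile_carrier in the frame of carrier_stand above 0.105 m and contact force between tile_carrier and carrier_stand below 0.1 N and contact force between the fingers and tile_carrier above 2 N), for 0.1 s.
2. the shaft has entered the hub and the key has slipped into the keyway (z of tile_carrier in the frame of hub_face below 0.028 m and horizontal distance between tile_carrier and hub_face below 0.004 m), for 0.05 s.
At the end, for the whole second after the job is handed in: The carrier's flange sits on the hub's top within 2.5 mm, centred within 3 mm, upright within 0.05 rad, its key in the keyway, at rest, pressed on the drive unit with more than 6 N and still held by the fingers (more than 3 N), through the last second (z of tile_carrier in the frame of hub_face between -0.003 and 0.0025 m and horizontal distance between tile_carrier and hub_face below 0.003 m and angle between tile_carrier's own z axis and vertical below 0.05 rad and contact force between the fingers and tile_carrier above 3 N and contact force between tile_carrier and drive_unit above 6 N and linear speed of tile_carrier below 0.02 m/s and angular speed of tile_carrier below 0.2 rad/s); the arm keeps its last pose, push and grip.
It fails at once if the mug is moved more than 2 cm (distance of mug from where it was at the start of the episode above 0.02 m).
It fails at once if the pigment jar is moved more than 2 cm (distance of jar_verdete from where it was at the start of the episode above 0.02 m).
It fails at once if the stamping block is moved more than 2 cm (distance of stamp_block from where it was at the start of the episode above 0.02 m).
It also fails if it takes over 48 s, if anything falls off the work surface, if the arm or the gripper's body presses on something with over 40 N, if the wrist force passes 120 N, or if a joint passes its speed limit or range.

## Working session

There is one attempt and no reset: what is moved stays moved. The work goes in short steps, Python scripts to look and compute and a shell command to move; the robot and the scene stay as the last step left them, time stands still between calls to the robot, and variables do not carry over. Pictures are saved under pics/ and viewed, at most 10 in all, crops included, and the job is handed in when it is done.

```bash
mkdir -p pics
cat > h.py <<'E'
import numpy as np, cv2
from scipy.spatial.transform import Rotation as R
from plant import bot
def cam(name):
    m=bot.camera_model(name); K=np.array([[m['fx'],0,m['cx']],[0,m['fy'],m['cy']],[0,0,1.]])
    if 'T_tool_cam' in m:
        o=bot.get_obs(); T=np.eye(4); T[:3,:3]=R.from_euler('xyz',o['tcp_rot']).as_matrix(); T[:3,3]=o['tool_pos']
        T=T@np.array(m['T_tool_cam']); return K,T[:3,:3],T[:3,3]
    q=np.array(m['orientation']); 
    Rm=q if q.shape==(3,3) else (R.from_euler('xyz',q).as_matrix() if q.size==3 else R.from_quat(q).as_matrix())
    return K,Rm,np.array(m['position'])
def onz(c,px,z):
    K,Rm,t=c; d=Rm@np.linalg.inv(K)@np.array([px[0],px[1],1.]); return t+d*(z-t[2])/d[2]
def proj(c,P):
    K,Rm,t=c; p=K@(Rm.T@(np.asarray(P,float)-t)); return p[:2]/p[2]
E
python3 - <<'E'
from h import *
print(bot.get_obs()); 
for n in('scene','side','wrist'):
    print(n,bot.camera_model(n)); c=cam(n); im=bot.capture(n); cv2.imwrite(f'pics/{n}0.png',im[:,:,::-1])
    for t in('tile_carrier','carrier_stand','drive_unit','mug','jar_verdete','stamp_block'):
        for d in bot.outline_of(t,n):
            print(n,t,round(d['p'],2),np.round(d['pixel']),onz(c,d['pixel'],50).round()[:2],d['mask'].sum())
a=[cv2.imread(f'pics/{n}0.png') for n in('scene','side')]
cv2.imwrite('pics/a.png',np.vstack(a)[:, :])
E
```

```text
{'time': 0.0, 'joint_positions': array([ 1.13700734e+00,  3.42720234e-01,  1.52499371e+00,  4.00475695e-05,
        1.27536830e+00, -1.46017078e-01]), 'dq': array([-1.69867952e-05,  2.55532094e-04,  2.46952401e-04,  9.38700393e-04,
       -1.00234525e-04,  8.48625517e-04]), 'tau': array([-1.50034080e-03, -4.31252396e+01, -2.44221425e+01,  7.14628561e-02,
        5.61212772e-02, -1.30061912e-04]), 'tool_pos': array([148.81538588, 503.06514609, 226.05437368]), 'tcp_rot': array([-3.14012449e+00, -2.54621087e-04,  2.85380887e+00]), 'contact_force': array([0.71068729, 0.42658511, 0.70495724]), 'moment': array([ 0.00187198, -0.02983152,  0.02009856]), 'finger_force': 0.0, 'grip_width': 91.89733385600738}
scene {'fx': 507.49832800586427, 'fy': 507.49832800586427, 'cx': 320.05243287004686, 'cy': 197.84204428378428, 'position': array([-470.79670137, -835.5789875 , 1058.42288688]), 'orientation': array([-2.1683695 ,  0.02302824, -0.87684435])}
scene tile_carrier 0.72 [243. 197.] [490. 353.] 343
scene carrier_stand 0.57 [212. 185.] [472. 502.] 1211
scene carrier_stand 0.3 [241. 199.] [475. 347.
[... 758 characters left out ...]
.72 [356. 225.] [506. 156.] 247
side jar_verdete 0.15 [293. 196.] [780.  -8.] 317
side stamp_block 0.72 [355. 203.] [527.   6.] 1441
side stamp_block 0.5 [375. 169.] [ 460. -291.] 154
wrist {'fx': 325.1328802819577, 'fy': 325.1328802819577, 'cx': 317.17446695272884, 'cy': 197.9850896700332, 'T_tool_cam': array([[-1.85997082e-03, -9.52406299e-01, -3.04825824e-01,
         8.31496921e+01],
       [ 9.99998221e-01, -1.67548715e-03, -8.66799889e-04,
        -1.26351868e+00],
       [ 3.14813922e-04, -3.04826894e-01,  9.52407720e-01,
        -1.58642777e+02],
       [ 0.00000000e+00,  0.00000000e+00,  0.00000000e+00,
         1.00000000e+00]])}
wrist carrier_stand 0.59 [400. 342.] [385. 540.] 628
```

Run:
```python
import cv2,numpy as np
a=cv2.imread('pics/scene0.png')[120:345,130:480];b=cv2.imread('pics/side0.png')[120:345,200:550]
cv2.imwrite('pics/a2.png',np.vstack([cv2.resize(a,(466,300)),cv2.resize(b,(466,300))]))
a=cv2.resize(a,None,fx=2.28,fy=1.33)
```

```text
(no output)
```

View pics/a2.png

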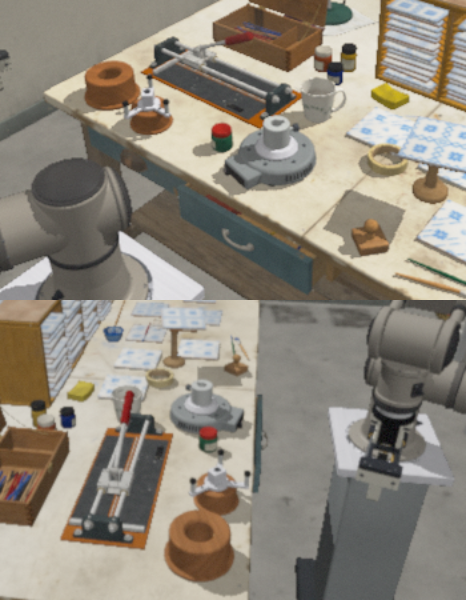

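View pics/side0.png

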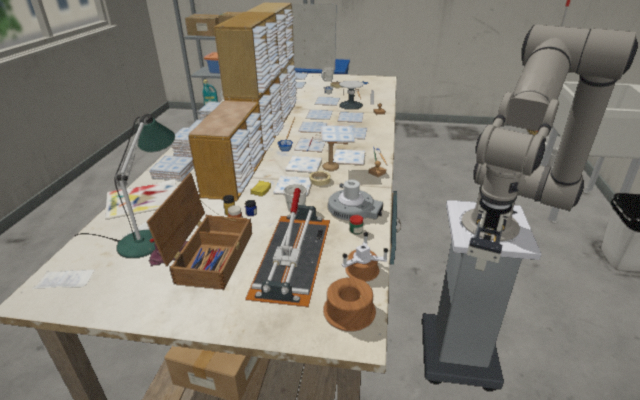

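The scene shows the small stand with the white carrier (side ≈(362,262), scene ≈(243,197)) and the larger empty stand (side (350,303)), which is the look-alike. The carrier stands in the smaller one, and the drive unit is at side ≈(352,203). I'm moving above the carrier to confirm this close up.

```bash
python3 -m jog '[[-33,-6,-8,0,0,0],[-33,-6,-8,0,0,0],[-33,-6,-8,0,0,0],[-33,-6,-8,0,0,0],[-33,-6,-8,0,0,0],[-33,-6,-8,0,0,0],[-33,-6,-8,0,0,0],[-33,-6,-8,0,0,0],[-33,-6,-8,0,0,0],[-33,-6,-8,0,0,0],[0,0,0,0,0,0],[0,0,0,0,0,0]]' 100
python3 - <<'E'
from h import *
o=bot.get_obs(); print(o['tool_pos'],o['tcp_rot'])
n='wrist'; c=cam(n); im=bot.capture(n); cv2.imwrite(f'pics/w1.png',im[:,:,::-1])
for t,z in(('tile_carrier',66),('boss',100),('carrier_stand',56),('drive_unit',120),('jar_verdete',58)):
        for d in bot.outline_of(t,n):
            print(n,t,round(d['p'],2),np.round(d['pixel']),onz(c,d['pixel'],z).round()[:2],d['mask'].sum())
E
```

```text
time: 2.25
tool_pos: [448.7, 351.9, 306.4]
tcp_rot: [-3.142, -0.001, 2.852]
contact_force: [-0.4, 0.6, 0.3]
grip_width: 91.8
finger_force: 0.0
[448.652267   351.89356234 306.41446899] [-3.14152745e+00 -6.59279793e-04  2.85228695e+00]
wrist tile_carrier 0.67 [307. 188.] [474. 329.] 3513
wrist boss 0.79 [310. 188.] [466. 336.] 3379
wrist carrier_stand 0.84 [456. 152.] [486. 522.] 12353
wrist carrier_stand 0.61 [318. 159.] [444. 353.] 2870
wrist drive_unit 0.95 [ 91. 233.] [440.  81.] 4408
wrist jar_verdete 0.76 [175. 244.] [500. 131.] 1510
```

View pics/w1.png

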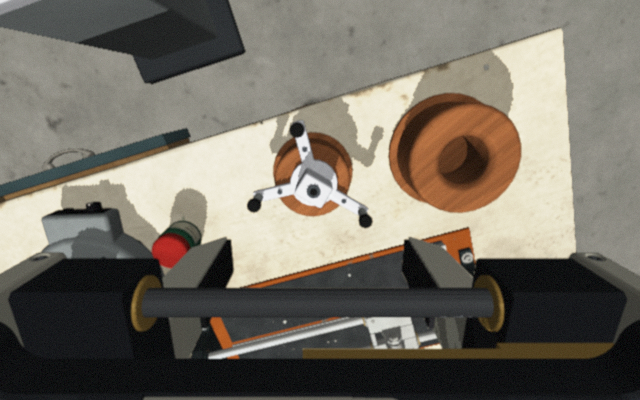

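```bash
cat > fit.py <<'E'
from h import *
from scipy.optimize import least_squares
import itertools
def fit(c,px,z):
    P=np.array([onz(c,p,z)[:2] for p in px]); best=None
    for pm in itertools.permutations(range(3)):
      for a0 in np.arange(-3,3.2,1):
        f=lambda v:(np.array([[v[0]+73*np.cos(v[2]+k),v[1]+73*np.sin(v[2]+k)] for k in(0,2.35619,-2.35619)])-P[list(pm)]).ravel()
        r=least_squares(f,[*P.mean(0),a0])
        if best is None or r.cost<best[0]-1e-6: best=(r.cost,r.x,f(r.x).round(1),pm)
    return best
E
python3 - <<'E'
from fit import *
c=cam('wrist'); im=cv2.imread('pics/w1.png')
px=[(296,130),(254,205),(365,221)]
# refine: dark blob centroid near each
q=[]
for p in px:
    g=im[p[1]-12:p[1]+13,p[0]-12:p[0]+13].max(2)<45; n,l,s,ce=cv2.connectedComponentsWithStats(g.astype(np.uint8)); 
    i=1+np.argmax(s[1:,4]); q.append(ce[i]+np.array(p)-12); print(q[-1],s[i,4])
print(fit(c,q,104)); b=fit(c,q,104)[1]
print(proj(c,[b[0],b[1],100]),proj(c,[b[0],b[1],66]))
print('jar',onz(c,(172,250),58),'hubtop guess')
cv2.imwrite('pics/w1c.png',cv2.resize(im[100:250,230:390],None,fx=3.75,fy=3.75,interpolation=2))
E
```

```text
[296.38405797 129.38405797] 138
[253.86324786 204.44444444] 117
[364.76724138 220.03448276] 116
(np.float64(2.5532239438136597), array([468.0515819 , 340.11743518,  -5.53903165]), array([ 0.9,  0.9, -1.2,  0.4,  0.3, -1.3]), (2, 0, 1))
[313.08422285 189.43961955] [313.41341624 181.95219746]
jar [507.74317304 123.34432161  58.        ] hubtop guess
```

View pics/w1c.png

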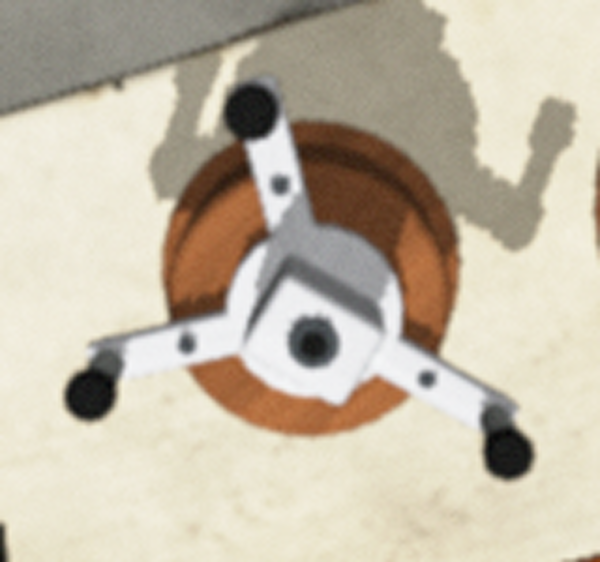

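Confirmed in the crop: carrier in the small 100 mm stand at world (468,340), carrier yaw 0.744, with the boss at crop (315,340). Next I'll look at the hub from above before picking.

Run:
```python
from h import *
a=cam('scene');b=cam('side')
print(onz(a,(336.6,211.7),120),onz(b,(353.3,183.9),120))
```

```text
[547.91361922 -27.85867398 120.        ] [537.08940953 -23.50764472 120.        ]
```

```bash
python3 -m jog '[[-25,-33,0,0,0,0],[-25,-33,0,0,0,0],[-25,-33,0,0,0,0],[-25,-33,0,0,0,0],[-25,-33,0,0,0,0],[-25,-33,0,0,0,0],[-25,-33,10,0,0,0],[-25,-33,15,0,0,0],[-25,-33,20,0,0,0],[-25,-33,20,0,0,0],[0,0,0,0,0,0],[0,0,0,0,0,0]]'
python3 - <<'E'
from h import *
o=bot.get_obs(); print(o['tool_pos'],o['tcp_rot'],o['joint_positions'])
n='wrist'; c=cam(n); im=bot.capture(n); cv2.imwrite(f'pics/w2.png',im[:,:,::-1])
for t,z in(('drive_unit',46),('mug',95),('jar_verdete',58)):
        for d in bot.outline_of(t,n):
            print(n,t,round(d['p'],2),np.round(d['pixel']),onz(c,d['pixel'],z).round()[:2],d['mask'].sum())
print(proj(c,[542,-25,120]))
E
```

```text
time: 3.75
tool_pos: [594.2, -35.3, 241.0]
tcp_rot: [3.141, -0.002, 2.853]
contact_force: [0.0, 0.3, 1.9]
grip_width: 91.7
finger_force: 0.0
[594.18454514 -35.31994593 241.04165135] [ 3.14127441e+00 -1.68920764e-03  2.85252274e+00] [-1.88343080e-01  4.64000727e-01  1.29433182e+00  4.95014941e-04
  1.38490877e+00 -1.47016111e+00]
wrist drive_unit 0.71 [310. 107.] [524. -23.] 27013
wrist mug 0.68 [385. 322.] [768. -10.] 3577
wrist jar_verdete 0.59 [436.  52.] [510. 108.] 3204
[312.91144924 131.56125247]
```

View pics/w2.png

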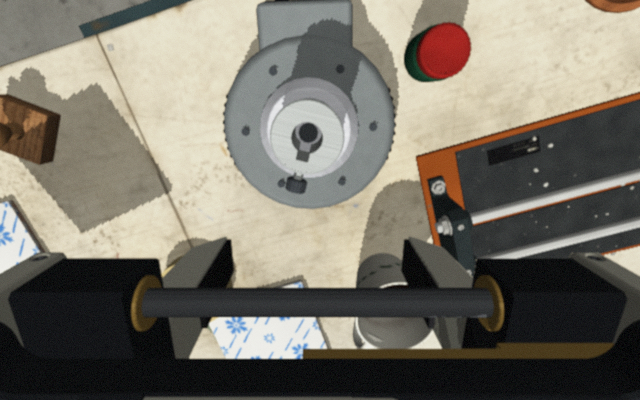

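The hub bore is at ≈(307,134), the keyway points down the picture to ≈(302,157), and the clamp knob is at (296,184), on the same side. I'll enlarge it to measure.

Run:
```python
from h import *
im=cv2.imread('pics/w2.png')
z=cv2.resize(im[80:200,245:375],None,fx=5,fy=5,interpolation=cv2.INTER_CUBIC)
cv2.imwrite('pics/w2c.png',z)
c=cam('wrist'); g=cv2.cvtColor(im,6)
# hub-top rim by Hough, bore dark
h=cv2.HoughCircles(cv2.GaussianBlur(cv2.resize(g[80:200,245:375],None,fx=4,fy=4,interpolation=2),(5,5),0),cv2.HOUGH_GRADIENT,1,30,param1=80,param2=20,minRadius=30,maxRadius=220)
print([(round(245+a/4,1),round(80+b/4,1),round(r/4,1)) for a,b,r in h[0][:8]])
```

```text
[(np.float32(307.1), np.float32(135.4), np.float32(35.1)), (np.float32(301.9), np.float32(128.1), np.float32(26.4)), (np.float32(299.4), np.float32(142.9), np.float32(45.5)), (np.float32(309.6), np.float32(125.9), np.float32(25.6)), (np.float32(297.6), np.float32(121.4), np.float32(28.2)), (np.float32(327.9), np.float32(153.1), np.float32(18.4)), (np.float32(316.9), np.float32(140.1), np.float32(25.8)), (np.float32(290.9), np.float32(116.4), np.float32(19.9))]
```

View pics/w2c.png

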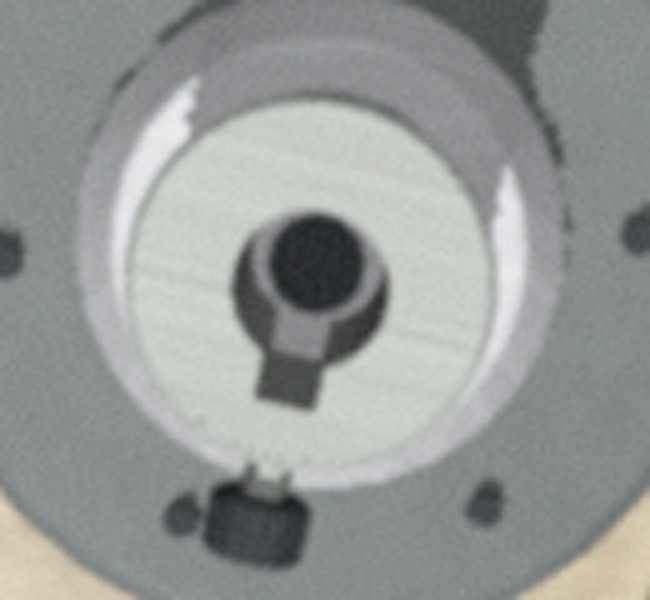

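Run:
```python
from h import *
from scipy.optimize import least_squares
im=cv2.imread('pics/w2.png'); c=cam('wrist')
g=cv2.cvtColor(im,6).astype(float)
f=lambda x,y:(245+(x+.5)/5-.5,80+(y+.5)/5-.5)
# hub top outline / bore outline points read in the crop
hub=[(128,285),(492,285),(310,99),(150,200),(475,210),(175,410),(310,468),(462,385),(220,122),(400,125)]
bore=[(233,287),(389,287),(311,211),(262,228),(362,228),(248,330),(375,330)]
for n,pts in(('hub',hub),('bore',bore)):
    P=np.array([onz(c,f(*p),120)[:2] for p in pts])
    r=least_squares(lambda v:np.hypot(*(P-v[:2]).T)-v[2],[542,-25,20]); print(n,r.x.round(2),r.fun.round(1))
C=r.x[:2]; 
for p in((285,404),(255,398),(315,410)): K=onz(c,f(*p),120)[:2]; print(K-C,np.hypot(*(K-C)),np.arctan2(*(K-C)[::-1]))
k=onz(c,f(258,525),93)[:2]-C; print('knob',k,np.arctan2(k[1],k[0]))
```

```text
hub [546.27 -30.44  31.24] [-0.1  0.   0.2 -0.5 -0.1  0.4 -0.  -0.2  0.2  0.1]
bore [546.02 -30.06  13.19] [ 0.2  0.1 -0.2 -0.1  0.2 -0.1 -0.2]
[ 17.86732539 -10.30465809] 20.62588894805276 -0.5231349403028719
[ 15.36145454 -15.02377203] 21.486926526715845 -0.7742852425736653
[20.37895726 -5.57469486] 21.127686143142345 -0.26701907811057973
knob [ 44.14531615 -25.34647372] -0.5212027513480659
```

Hub axis is at (546,−30) with the keyway at −0.52 rad; the knob gives −0.52 as well, and the radii of 31/13/21 mm agree. Going back to the carrier.

```bash
python3 -m jog '[[22.8,32.3,-20,0,0,0],[22.8,32.3,-20,0,0,0],[22.8,32.3,-15,0,0,0],[22.8,32.3,0,0,0,0],[22.8,32.3,0,0,0,0],[22.8,32.3,0,0,0,0],[22.8,32.3,0,0,0,0],[22.8,32.3,0,0,0,0],[22.8,32.3,10,0,0,0],[22.8,32.3,15,0,0,0]]'
python3 -m jog '[[0,0,13,0,0,-0.148],[0,0,13,0,0,-0.148],[0,0,13,0,0,-0.148],[0,0,13,0,0,-0.148],[0,0,13,0,0,-0.148],[0,0,13,0,0,-0.148],[0,0,13,0,0,-0.148],[0,0,0,0,0,0],[0,0,0,0,0,0]]'
python3 - <<'E'
from fit import *
o=bot.get_obs(); print(o['tool_pos'],o['tcp_rot'],o['joint_positions'])
n='wrist'; c=cam(n); im=bot.capture(n)[:,:,::-1].copy(); cv2.imwrite('pics/w3.png',im)
v=np.array([468.05,340.12]);y=.744
ax=lambda k:[v[0]+73*np.cos(y+k),v[1]+73*np.sin(y+k),104]
px=[proj(c,ax(k)) for k in(0,2.35619,-2.35619)]
print('pred',np.round(px),proj(c,[*v,100]))
for p in px:
    cv2.circle(im,tuple(int(a) for a in p),4,(0,0,255),1)
cv2.circle(im,tuple(int(a) for a in proj(c,[*v,100])),4,(0,0,255),1)
cv2.imwrite('pics/w3a.png',im)
E
```

```text
time: 4.95
tool_pos: [466.4, 342.0, 273.4]
tcp_rot: [3.139, 0.003, 2.856]
contact_force: [0.6, -0.8, -0.2]
grip_width: 92.0
finger_force: 0.0
time: 5.85
tool_pos: [467.1, 340.0, 181.6]
tcp_rot: [-3.141, 0.001, -2.396]
contact_force: [0.5, 0.7, 0.3]
grip_width: 91.8
finger_force: 0.0
[467.13177064 340.00378349 181.58076711] [-3.14148659e+00  9.61800888e-04 -2.39617653e+00] [ 4.96480254e-01  4.75016768e-01  1.44445790e+00  1.42803593e-04
  1.22115970e+00 -1.81978100e+00]
pred [[317. 291.]
 [389. 142.]
 [246. 142.]] [317.35879434 207.71258938]
```

View pics/w3a.png

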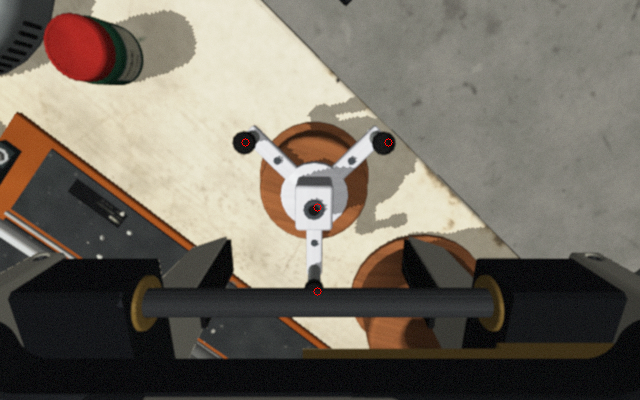

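The grasp yaw matches: the boss is at (314,208) against a predicted (317,208), and the posts are within 3 px. I'll stay just above the flange, with the TCP at z≈71, and grip.

```bash
python3 -m jog '[[0,-1,28,0,0,0],[0,0,28,0,0,0],[0,0,28,0,0,0],[0,0,18,0,0,0],[0,0,8,0,0,0],[0,0,0,0,0,0]]'
python3 -m jog '[[0,0,0,0,0,0],[0,0,0,0,0,0],[0,0,0,0,0,0],[0,0,0,0,0,0],[0,0,0,0,0,0],[0,0,0,0,0,0],[0,0,0,0,0,0],[0,0,0,0,0,0],[0,0,0,0,0,0],[0,0,0,0,0,0]]' 0
```

```text
time: 6.5
tool_pos: [468.1, 338.7, 70.7]
tcp_rot: [3.141, -0.0, -2.395]
contact_force: [0.9, -0.3, -0.5]
grip_width: 91.8
finger_force: 0.0
time: 7.5
tool_pos: [468.3, 338.5, 70.7]
tcp_rot: [-3.142, 0.0, -2.393]
contact_force: [1.7, -1.0, -0.1]
grip_width: 29.8
finger_force: 30.0
```

```bash
python3 -m jog '[[0,0,-10,0,0,0],[0,0,-15,0,0,0],[0,0,-20,0,0,0],[0,0,-25,0,0,0],[0,0,-25,0,0,0],[0,0,-25,0,0,0],[0,0,-25,0,0,0],[0,0,-15,0,0,0],[0,0,0,0,0,0],[0,0,0,0,0,0]]'
python3 - <<'E'
from fit import *
o=bot.get_obs(); p=o['tool_pos']; print(p,o['tcp_rot'],o['grip_width'])
n='wrist'; c=cam(n); im=bot.capture(n)[:,:,::-1].copy(); cv2.imwrite('pics/w4.png',im)
y=o['tcp_rot'][2]+np.pi; z=p[2]+33
px=[proj(c,[p[0]+73*np.cos(y+k),p[1]+73*np.sin(y+k),z]) for k in(0,2.35619,-2.35619)]+[proj(c,[p[0],p[1],z-4])]
print(np.round(px,1))
for q in px: cv2.circle(im,tuple(int(round(a)) for a in q),3,(0,0,255),1)
cv2.imwrite('pics/w4a.png',cv2.resize(im[60:400,180:460],None,fx=1.75,fy=1.75))
E
```

```text
time: 8.5
tool_pos: [467.7, 338.3, 230.2]
tcp_rot: [3.141, -0.001, -2.393]
contact_force: [-0.4, -0.6, -4.5]
grip_width: 29.9
finger_force: 30.0
[467.69619114 338.33490525 230.2024358 ] [ 3.14119224e+00 -9.28063104e-04 -2.39341257e+00] 29.901145767201687
[[318.7 414.3]
 [448.1 179.3]
 [189.1 179.8]
 [318.6 286.6]]
```

View pics/w4a.png

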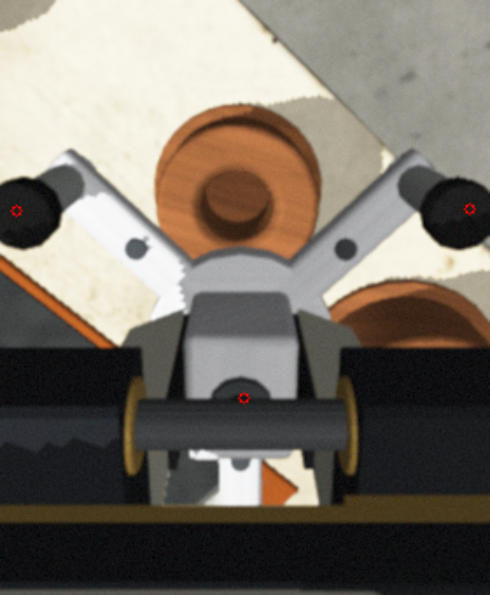

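Run:
```python
from fit import *
o=bot.get_obs(); p=o['tool_pos']; c=cam('wrist'); im=cv2.imread('pics/w4.png')
q=[]
for a,b in((194,181),(442,182)):
    g=(im[b-30:b+31,a-30:a+31].max(2)<55).astype(np.uint8); n,l,s,ce=cv2.connectedComponentsWithStats(g); i=1+np.argmax(s[1:,4]); q.append(ce[i]+[a-30,b-30]); print(q[-1],s[i])
# solve for offset tool (dx,dy) and height s.t. both posts match
y=o['tcp_rot'][2]+np.pi; u=np.array([np.cos(y),np.sin(y)]); w=np.array([-u[1],u[0]])
from scipy.optimize import least_squares
def f(v):
    r=[]
    for k,m in((-2.35619,q[0]),(2.35619,q[1])):
        P=p[:2]+v[0]*u+v[1]*w+73*(np.cos(k+v[3])*u+np.sin(k+v[3])*w); r+=list(proj(c,[*P,p[2]+v[2]])-m)
    return r
r=least_squares(f,[0,0,30,0]); print('carrier x,y offset from TCP in carrier axes, z, yaw',r.x.round(3),r.cost)
x=r.x;
```

```text
[193.0457958  180.95720721] [   8   11   44   40 1332]
[441.688      181.16436364] [   7   10   46   40 1375]
carrier x,y offset from TCP in carrier axes, z, yaw [ 1.9670e+00 -6.2400e-01  2.8028e+01 -3.0000e-03] 8.724170523020214e-26
```

```bash
python3 -m jog '[[10,-16,0,0,0,0],[18,-30,0,0,0,0],[21,-35,0,0,0,0],[21,-35,0,0,0,0],[21,-35,0,0,0,0],[21,-35,0,0,0,0],[21,-35,0,0,0,0],[21,-35,0,0,0,0],[18,-30,0,0,0,0],[12,-20,0,0,0,0],[9.5,-15,0,0,0,0],[0,0,0,0,0,0]]'
python3 -m jog '[[0,0,0,0,0,0.127],[0,0,0,0,0,0.127],[0,0,0,0,0,0.127],[0,0,0,0,0,0.127],[0,0,0,0,0,0.127],[0,0,0,0,0,0.127],[0,0,0,0,0,0.127],[0,0,0,0,0,0.127],[0,0,0,0,0,0.127],[0,0,0,0,0,0.127],[0,0,0,0,0,0],[0,0,0,0,0,0]]'
```

```text
time: 9.75
tool_pos: [544.4, -30.6, 229.1]
tcp_rot: [3.14, -0.002, -2.396]
contact_force: [0.4, 0.2, -3.8]
grip_width: 29.9
finger_force: 30.0
time: 10.95
tool_pos: [544.3, -27.7, 230.0]
tcp_rot: [-3.141, -0.001, 2.624]
contact_force: [0.5, -0.0, -3.9]
grip_width: 29.9
finger_force: 30.0
```

```bash
python3 -m jog '[[-0.8,-0.7,10,0,0,0],[0,0,15,0,0,0],[0,0,12,0,0,0],[0,0,5,0,0,0],[0,0,4,0,0,0],[0,0,4,0,0,0],[0,0,3,0,0,0],[0,0,0,0,0,0],[0,0,0,0,0,0]]'
```

```text
time: 11.85
tool_pos: [545.2, -29.4, 178.0]
tcp_rot: [3.141, 0.0, 2.62]
contact_force: [0.5, -0.3, -4.5]
grip_width: 30.0
finger_force: 30.0
```

```bash
python3 -m jog '[[0.5,-0.3,2,0,0,0],[0,0,2,0,0,0],[0,0,2,0,0,0],[0,0,2,0,0,0],[0,0,1,0,0,0],[0,0,0,0,0,0],[0,0,0,0,0,0]]'
```

```text
time: 12.55
tool_pos: [544.6, -29.4, 168.7]
tcp_rot: [3.141, 0.0, 2.62]
contact_force: [0.3, -0.3, -4.2]
grip_width: 29.7
finger_force: 30.0
```

No contact so far, so the shaft is in the bore. Feeling for the keyway, which should start at a TCP height of about 166.7.

```bash
python3 -m jog '[[0,0,1,0,0,0],[0,0,1,0,0,0],[0,0,1,0,0,0],[0,0,1,0,0,0],[0,0,0,0,0,0],[0,0,0,0,0,0]]'
```

```text
time: 13.15
tool_pos: [544.5, -29.4, 164.7]
tcp_rot: [3.142, -0.0, 2.62]
contact_force: [-0.2, 0.2, -4.7]
grip_width: 30.0
finger_force: 30.0
```

```bash
python3 -m jog '[[0,0,2,0,0,0],[0,0,2,0,0,0],[0,0,2,0,0,0],[0,0,2,0,0,0],[0,0,0,0,0,0]]'
python3 -m jog '[[0,0,3,0,0,0],[0,0,3,0,0,0],[0,0,3,0,0,0],[0,0,3,0,0,0],[0,0,0,0,0,0],[0,0,0,0,0,0]]'
```

```text
time: 13.65
tool_pos: [544.3, -29.4, 156.3]
tcp_rot: [-3.141, -0.001, 2.62]
contact_force: [-0.1, -0.3, -4.2]
grip_width: 30.0
finger_force: 30.0
time: 14.25
tool_pos: [544.5, -29.4, 144.7]
tcp_rot: [3.142, -0.0, 2.62]
contact_force: [-0.4, 0.5, -4.8]
grip_width: 29.8
finger_force: 30.0
```

```bash
python3 -m jog '[[0,0,2,0,0,0],[0,0,2,0,0,0],[0,0,2,0,0,0],[0,0,1,0,0,0],[0,0,0,0,0,0],[0,0,0,0,0,0]]'
python3 -m jog '[[0,0,1,0,0,0],[0,0,1,0,0,0],[0,0,1,0,0,0],[0,0,0,0,0,0],[0,0,0,0,0,0],[0,0,0,0,0,0]]'
```

```text
time: 14.85
tool_pos: [544.7, -29.5, 139.0]
tcp_rot: [3.141, 0.001, 2.62]
contact_force: [-3.3, -0.0, 6.5]
grip_width: 30.0
finger_force: 30.0
time: 15.45
tool_pos: [544.8, -29.5, 136.4]
tcp_rot: [3.141, 0.002, 2.62]
contact_force: [-4.3, 0.9, 9.6]
grip_width: 29.5
finger_force: 30.0
```

```bash
python3 -m jog '[[0.5,0,1,0,0,0],[0,0,1,0,0,0],[0,0,0,0,0,0],[0,0,0,0,0,0]]'
python3 -m jog '[[0,0,1,0,0,0],[0,0,1,0,0,0],[0,0,0,0,0,0],[0,0,0,0,0,0]]'
```

```text
time: 15.85
tool_pos: [544.7, -29.4, 135.9]
tcp_rot: [3.141, 0.004, 2.62]
contact_force: [-6.9, 0.6, 19.6]
grip_width: 29.7
finger_force: 30.0
time: 16.25
tool_pos: [544.8, -29.5, 135.8]
tcp_rot: [3.14, 0.005, 2.62]
contact_force: [-11.9, 0.4, 33.3]
grip_width: 30.1
finger_force: 30.0
```

```bash
python3 -m jog '[[1,0,0,0,0,0],[0.5,0,0,0,0,0],[0,0,0,0,0,0],[0,0,0,0,0,0]]'
python3 - <<'E'
from h import *
o=bot.get_obs(); print(o['moment'],o['contact_force'])
ims=[]
for n in('scene','side'):
    im=bot.capture(n)[:,:,::-1]; u,v=proj(cam(n),[546,-30,120]).astype(int)
    ims.append(cv2.resize(im[v-50:v+50,u-65:u+65],None,fx=6,fy=6,interpolation=2)[:300*2])
cv2.imwrite('pics/f.png',np.vstack([cv2.resize(i,(390,300)) for i in ims]))
E
```

```text
time: 16.65
tool_pos: [544.8, -29.5, 135.8]
tcp_rot: [3.14, 0.008, 2.62]
contact_force: [-7.4, -3.1, 29.6]
grip_width: 30.1
finger_force: 30.0
[-0.34956352  1.58640636 -0.06016854] [-7.43538579 -3.11715429 29.56913481]
```

View pics/f.png

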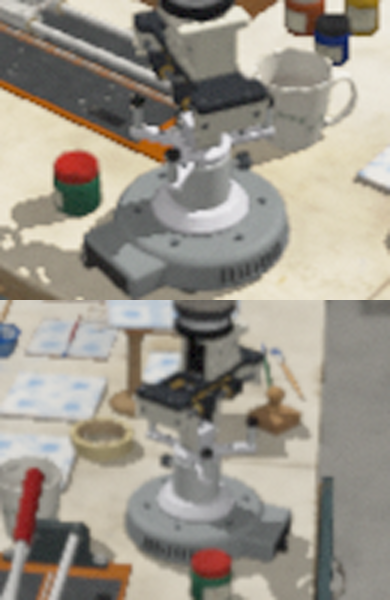

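Both views show the flange down on the hub with the bystanders untouched. A tiny yaw wiggle under pressure will rule out wedging.

```bash
python3 -m jog '[[-0.7,0,0,0,0,0.03],[0,0,0,0,0,0.02],[0,0,0,0,0,-0.05],[0,0,0,0,0,-0.05],[0,0,0,0,0,0.05],[0,0,0,0,0,0],[0,0,0,0,0,0],[0,0,0,0,0,0]]'
```

```text
time: 17.55
tool_pos: [544.9, -29.5, 135.8]
tcp_rot: [3.14, 0.007, 2.62]
contact_force: [-9.1, -0.4, 30.4]
grip_width: 29.2
finger_force: 30.0
```

Run:
```python
from h import *
im=bot.capture('wrist')[:,:,::-1]
for a,b in((193,181),(442,181)):
    g=(im[b-30:b+31,a-30:a+31].max(2)<55).astype(np.uint8); n,l,s,ce=cv2.connectedComponentsWithStats(g); i=1+np.argmax(s[1:,4]); print(ce[i]+[a-30,b-30],s[i])
```

```text
[192.65884079 181.36977256] [   8   11   44   40 1363]
[441.57979502 181.61713031] [   7   11   45   40 1366]
```

The carrier hasn't slipped in the grip, it's on a hard stop, and the force is about 30 N. Handing in.

```bash
python3 -c "
from plant import bot
print(bot.close_job())"
```

```text
the job is handed in; nothing more can be done
None
```

The job is handed in at about 17.6 s: the carrier is on the hub with its key in the keyway, against a hard stop, gripped and pressed down with about 30 N. The stop read about 1 mm above the expected home height, inside the 2.5 mm limit. The mug, jar and stamping block were left alone, and no verdict came back.

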